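# Slide the battery pack onto its charging dock until it clicks home

### The arm

A 6-joint arm with a two-finger parallel gripper is mounted at the origin on a cart in front of the work surface, level with it; the furniture and walls round the work are solid. World frame = base frame: x ahead of the robot, y to its left, z up, the work surface at z = 0. Lengths are in m, angles in rad, forces in N, time in s.
With the tool pointing down it reaches from about 0.275 to 0.725 m from the base axis. Payload 15.9 kg.
Tool frame: the origin (TCP) lies between the finger pads; the fingertips stand ahead of it and the grasp point (between the pads) lies 8 mm behind it (bot.finger_overhang is the z of the fingertips in the tool frame, in m); z points along the fingers, y is the direction in which the jaws open and shut (so a half turn about z gives the same grasp; the last joint's range is limited). The gripper opens to 85 mm and grips with 20 to 120 N. Pads are 22 mm wide; open, the fingers measure 114 mm over their backs; the gripper's body (76 mm by 85 mm) begins 54 mm behind the grasp point. The pads swing forward as they close: fully open they stand 13 mm farther back than shut.
Start: joints at [1.313, 0.213, -0.034, 1.323, 0, 1.571], TCP at [0.127, 0.483, 0.242] pointing down, gripper open.
Joint ranges: [-2.98, 2.98], [-0.74, 1.72], [-1.14, 1.35], [-2.1, 2.04], [-1.57, 1.44], [-3.14, 3.14]. Speed limits (rad/s): [1.89, 1.89, 2.39, 2.57, 3.14, 3.14].

### API

Orientations are given as [roll, pitch, yaw] about the fixed x, y, z axes, in that order (R = Rz(yaw) Ry(pitch) Rx(roll)).
In Python, from plant import bot gives the robot as it stands.
- The arm moves only by the tool play_rows, never from a script. Its argument "plan" is a list of rows, each an object with "linear": the shift along the tool's x, y, z in mm, a list of three; "twist": the turn about the tool's z in rad; "fingers": the finger opening in mm, from 0 to 85.4. A call has 1 to 20 rows; each row is the pose to reach, as a shift and turn from the pose commanded when the call began, along the tool's axes at that moment; what a row does not reach only later rows make up. A row lasts 1/10 s, in which the tool goes at most 50 mm and 8.59 degrees, less where a joint would pass 70% of its speed; a pose out of reach is approached as far as the arm can. A call with a gripper value outside its range is refused whole. The fingers move at their own pace and stop on an object; "force" is the grip in N (left out, the last holds). Time passes only in rows, so rows that repeat a pose let the fingers close. It gives the time, the measured TCP pose, the force and the opening at its end, in the units of the state.
- bot.sense(): the state, without advancing time (a new reading comes with each control period).
- bot.camera(name): name is "scene" or "top" or "wrist"; returns a dict with "img" (400x640x3 uint8, blue, green, red), "mtx" (3x3 intrinsics, pixels), "k1" (the pictures are not rectified: a ray, as slopes to the right and down, at radius r is drawn at 1 + k1 r^2 times it, then the intrinsics apply), "T" (4x4, takes a point from camera to world coordinates). Camera axes: x right, y down, z forward; pixel columns grow to the right and rows downward; lengths in m; the calibration is good to about 2 mm. A picture is of the moment at which its call begins. There is no depth.
- bot.close_job(): hands the job in, once; it reports no verdict.
Trained networks look in the newest picture that a camera, given by its name, has taken for a name from the list of things; names that differ only in an ending like _2 or _b are one class to them, and where a whole thing is asked for, a point or a joint stands for the part that bears it (a point fixed in the world has none). Each returns a list of dicts, best first, with "score" (0 to 1); they miss things now and then, are a little off and sometimes report something else, mostly with a low value. They report only what shows in the picture. A call takes as long as a camera call. They do not tell look-alikes from the thing itself.
- bot.look_for(camera, query): "point" ([x, y, z] in m, in the coordinates of the camera as it stood for that picture, good to about 4 mm: the middle of the surface that is visible of it).
The state is a dict: "time_s": time; "joint_pos": joint angles; "joint_velocities": joint speeds; "effort": joint torques, N m; "tool_pos": TCP position; "eef_rot": TCP orientation; "wrist_force": force on the tool from outside, world axes, zero at the start; "moment": the same for the moment, N m; "finger_gap": opening from 0.0 (shut) to 1.0 (fully open).
Only numpy, scipy, OpenCV 4.12 (cv2) and the standard library are available. Lean on these libraries where they do the work, as an engineer would, in place of code of your own. Each camera call takes 0.05 s, during which the arm holds its last target.

### The job

Put the battery pack that has runners along its foot on charge: set it upright on the open front end of the charging dock and slide it under the two steel lips, fully home against the charger head, so that the sprung catch snaps up behind it, then let go. Leave the other battery pack, the one with plain straight sides and no runners, where it stands.

Things in the scene. Friction and masses are not known exactly. Their poses are not given: they have to be found in the camera images.
- pack: Grey upright battery pack WITH runners, 0.4 kg: body 90 (x) x 42 (y) x 80 mm high, foot widened to 62 mm (y) by two aluminium runners, each 10 mm wide, 8 mm thick, along its whole length. Origin at the centre of its underside, z up, x along its length. Both ends alike: either may go in first. Grip across the 42 mm width, in the upper half.
- plain_pack: The other grey battery pack, 90 (x) x 42 (y) x 80 mm, same housing but straight sides down to the table, no runners. Origin at the centre of its underside. Not to be moved.
- dock: White charging dock, fixed. Plate 190 (x) x 104 x 10 mm thick; origin: centre of its underside. Pack slides on the plate along dock +x, lengthwise. Landing end at -x: set down at centre x = -40 mm. Rail x = 14 to 70 mm: walls 70 mm apart, steel lips 52 mm apart, 12 mm above the plate, tops 27 mm above origin; lead-ins from x = -18. Stop: 58 mm high head at x = 70, so home pack centre is x = 25 mm.
- catch (a joint): Sprung steel catch tongue, 18 mm wide, on the dock's centre line: hinged at dock x = -68 mm, upright nose at x = -23 mm, 7 mm above the plate. Rad: 0 = up, about 0.16 = pressed flush. Light spring (1 N): a pack can be set down on it and slides over it easily. It springs up behind the pack's rear end once home and keeps it from sliding back.
There are look-alikes about, which are no part of the job. What is shaped like the pack but red is not meant.

How it is judged:
At the end, for the whole second after the job is handed in: The pack with runners stands upright on the dock's plate under the lips, home against the charger head (centre 17 to 31 mm along the dock's x, within 9 mm sideways and 10 degrees), at rest, and the catch is up behind it (below 0.05 rad) (x of pack in the frame of dock between 0.017 and 0.031 m and y of pack in the frame of dock between -0.009 and 0.009 m and z of pack in the frame of dock between 0.005 and 0.016 m and angle between the x axis of pack and the x axis of dock, either way round below 0.17 rad and angle between pack's own z axis and vertical below 0.1 rad and value of joint catch below 0.05 rad and linear speed of pack below 0.02 m/s); the robot touches nothing.
It fails at once if the plain pack is moved (over 30 mm) or tipped over (distance of plain_pack from where it was at the start of the episode above 0.03 m or angle between plain_pack's own z axis and vertical above 0.5 rad).
It also fails if it takes over 51 s, if anything falls off the work surface, if the arm or the gripper's body presses on something with over 40 N, if the wrist force passes 120 N, or if a joint passes its speed limit or range.

## Working session

There is one attempt and no reset: what is moved stays moved. The work goes in short steps, Python scripts to look and compute and a tool call to move; the robot and the scene stay as the last step left them, time stands still between calls to the robot, and variables do not carry over. Pictures are saved under pics/ and viewed, and the job is handed in when it is done.

Besides the shell and the picture viewer there is one more tool, called after "Call:" as name(argument=value, ...), one argument or row to a line, values as JSON. play_rows: Moves the arm, as the interface text tells. Its arguments: {"type":"object","properties":{"plan":{"type":"array"},"force":{"type":"number"}},"required":["plan"]}

```bash
mkdir -p pics; ls
python3 - <<'E'
from plant import bot
import cv2,numpy as np
print(bot.sense(), bot.finger_overhang)
for c in ["scene","top","wrist"]:
    d=bot.camera(c); cv2.imwrite(f"pics/{c}0.png",d["img"]); print(c,d["mtx"].tolist(),d["k1"],np.round(d["T"],4).tolist())
    for q in ["pack","plain_pack","dock","catch"]:
        for r in bot.look_for(c,q):
            p=d["T"]@np.r_[r["point"],1]; print(c,q,round(r["score"],2),np.round(p[:3],3))
E
```

```text
pics
{'time_s': 0.0, 'joint_pos': array([ 1.31303876e+00,  2.13362216e-01, -3.50433323e-02,  1.32352550e+00,
       -1.70336333e-05,  1.57076318e+00]), 'joint_velocities': array([ 0.0013467 , -0.00012784,  0.00055228,  0.00049939, -0.00071036,
       -0.00106776]), 'effort': array([ 2.01189294e-03, -6.86158204e+01,  4.87119770e+01,  1.75230636e-02,
        2.37922341e-04,  1.55274812e-06]), 'tool_pos': array([0.12737654, 0.48315865, 0.2418194 ]), 'eef_rot': array([-3.14045793e+00,  1.69960126e-05,  2.88386825e+00]), 'wrist_force': array([-0.23809654,  0.3265272 , -0.92039109]), 'moment': array([-0.03199637,  0.05450366,  0.04655505]), 'finger_gap': 0.9969355944281642} 0.011
scene [[447.72766655469644, 0.0, 325.51097236137076], [0.0, 447.72766655469644, 208.57542446108138], [0.0, 0.0, 1.0]] -0.044682603394297304 [[0.8515, -0.2554, 0.4579, 0.0237], [-0.524, -0.3847, 0.7599, -0.6949], [-0.0179, -0.887, -0.4614, 0.5272], [0.0, 0.0, 0.0, 1.0]]
scene pack 0.94 [0.393 0.371 0.049]
scene pack 0.73 [ 0.554 -0.068  0.051]
scene pack 0.6 [0.444 0.254 0.048]
scene pack 0.56 [0.554 0.167 0.055]
s
[... 157 characters left out ...]
0.01192610449075], [0.0, 0.0, 1.0]] -0.1095869663685265 [[-0.026, -0.9983, 0.053, 0.4404], [-0.9995, 0.0251, -0.018, 0.108], [0.0166, -0.0534, -0.9984, 1.2692], [0.0, 0.0, 0.0, 1.0]]
top pack 0.94 [0.409 0.404 0.081]
top pack 0.81 [0.569 0.184 0.072]
top pack 0.78 [ 0.559 -0.048  0.075]
top pack 0.71 [0.457 0.26  0.075]
top plain_pack 0.75 [0.568 0.068 0.077]
top dock 0.73 [ 0.547 -0.225  0.01 ]
top catch 0.62 [ 0.507 -0.24   0.013]
wrist [[333.43072843800326, 0.0, 317.610038258142], [0.0, 333.43072843800326, 200.87143480815848], [0.0, 0.0, 1.0]] -0.04568458795697214 [[0.2542, 0.9328, 0.2554, 0.0629], [0.9672, -0.2452, -0.0669, 0.5006], [0.0003, 0.264, -0.9645, 0.3735], [0.0, 0.0, 0.0, 1.0]]
```

View pics/scene0.png

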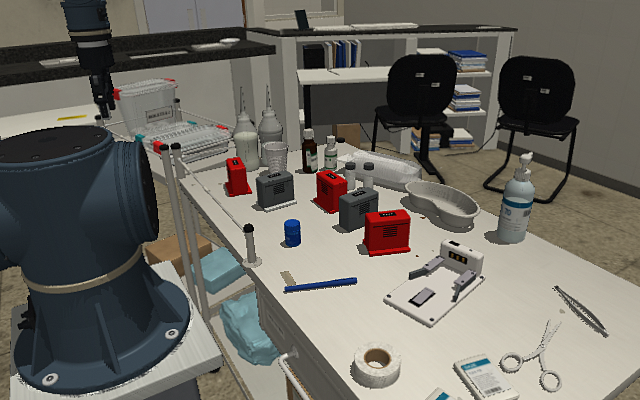

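View pics/top0.png

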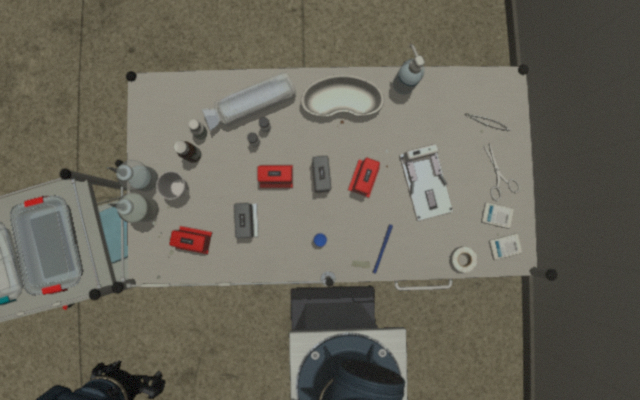

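Run:
```python
import cv2
a=cv2.imread('pics/scene0.png')[60:320,180:620]; cv2.imwrite('pics/s0z.png',cv2.resize(a[:, :],(800,473),interpolation=cv2.INTER_CUBIC))
a=cv2.imread('pics/top0.png')[80:260,150:420]; cv2.imwrite('pics/t0z.png',cv2.resize(a,(800,533),interpolation=cv2.INTER_CUBIC))
```

```text
(no output)
```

View pics/s0z.png

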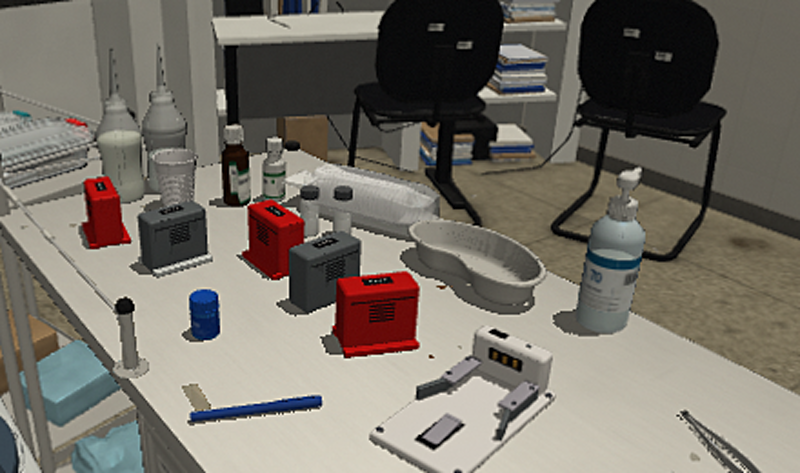

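View pics/t0z.png

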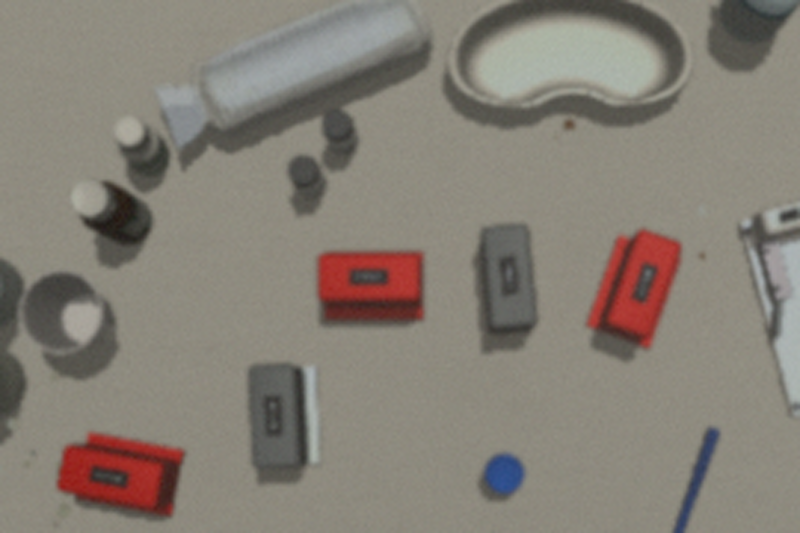

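The runner pack is the grey one with a white runner, at about top px (245,220). The plain pack is at px (321,174). The dock is at px (427,182), with its head pointing away from the robot. I'll zoom in to measure them.

```bash
cat > h.py <<'E'
import numpy as np,cv2
def proj(d,P):
    P=np.atleast_2d(P); T=np.linalg.inv(d["T"]); c=P@T[:3,:3].T+T[:3,3]
    s=c[:,:2]/c[:,2:]; r2=(s**2).sum(1,keepdims=True); s=s*(1+d["k1"]*r2)
    return s@np.diag([d["mtx"][0,0],d["mtx"][1,1]])+d["mtx"][:2,2]
def unproj(d,uv,z):
    uv=np.atleast_2d(np.float64(uv)); p=(uv-d["mtx"][:2,2])/[d["mtx"][0,0],d["mtx"][1,1]]
    s=p.copy()
    for _ in range(20): s=p/(1+d["k1"]*(s**2).sum(1,keepdims=True))
    r=np.c_[s,np.ones(len(s))]@d["T"][:3,:3].T; o=d["T"][:3,3]
    return o+r*((np.asarray(z).reshape(-1,1)-o[2])/r[:,2:])
def pose(p,y): return np.array([[np.cos(y),-np.sin(y),p[0]],[np.sin(y),np.cos(y),p[1]]])
def tw(x,y,yaw,L,z0=0):
    L=np.atleast_2d(np.float64(L)); c,s=np.cos(yaw),np.sin(yaw)
    return np.c_[x+c*L[:,0]-s*L[:,1],y+s*L[:,0]+c*L[:,1],L[:,2]+z0]
PACK=[[(sx*.045,-.021,.08),(sx*.045,.021,.08)] for sx in(-1,1)]+[[(-.045,sy*.021,.08),(.045,sy*.021,.08)] for sy in(-1,1)]+[[(-.045,sy*.031,.008),(.045,sy*.031,.008)] for sy in(-1,1)]+[[(sx*.045,-.031,0),(sx*.045,.031,0)] for sx in(-1,1)]
DOCK=[[(-.095,-.052,.01),(-.095,.052,.01)],[(.095,-.052,.01),(.095,.052,.01)]]+[[(-.095,s*.052,.01),(.095,s*.052,.01)] for s in(-1,1)]+[[(.014,s*.026,.027),(.07,s*.026,.027)] for s in(-1,1)]+[[(.07,-.03,.058),(.07,.03,.058)]]+[[(-.068,s*.009,.01),(-.023,s*.009,.017)] for s in(-1,1)]
def draw(d,img,edges,x,y,yaw,col,z0=0):
    for e in edges:
        q=proj(d,tw(x,y,yaw,e,z0)); cv2.line(img,*[tuple(int(v) for v in np.round(k*16)) for k in q],col,1,cv2.LINE_AA,4)
E
python3 - <<'E'
import cv2
im=cv2.imread('pics/top0.png')
for n,(x,y,w,h) in dict(tp=(220,190,60,60),td=(390,135,80,90)).items():
    cv2.imwrite(f'pics/{n}.png',cv2.resize(im[y:y+h,x:x+w],None,fx=6.5,fy=6.5,interpolation=cv2.INTER_CUBIC))
E
```

```text
(no output)
```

View pics/tp.png

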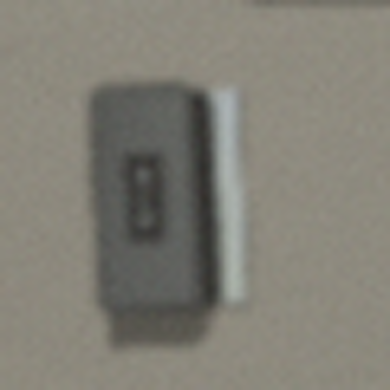

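View pics/td.png

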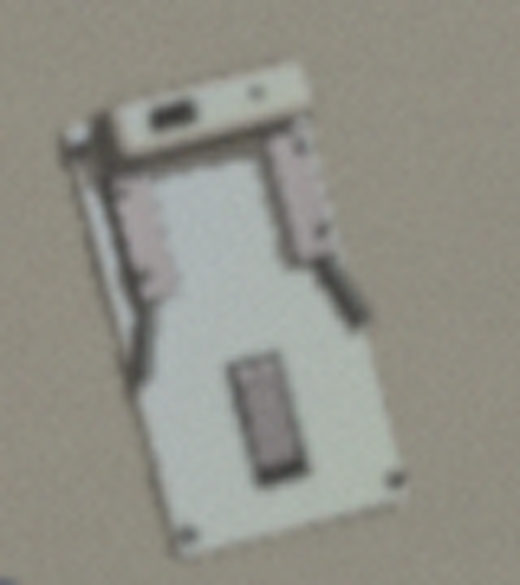

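Run:
```python
from plant import bot
from h import *
from scipy.optimize import least_squares
d=bot.camera("top"); cv2.imwrite("pics/top1.png",d["img"])
pk=np.array([(95,88),(190,86),(101,304),(207,307),(242,90),(242,302)])/6.5+[220,190]
# image up=+x world, left=+y
mk=[(.045,.021,.08),(.045,-.021,.08),(-.045,.021,.08),(-.045,-.021,.08),(.045,-.031,.008),(-.045,-.031,.008)]
dk=np.array([(178,558),(407,497),(118,158),(310,112),(70,130),(232,362),(280,352)])/6.5+[390,135]
md=[(-.095,.052,.01),(-.095,-.052,.01),(.07,.044,.058),(.07,-.044,.058),(.095,.052,.01),(-.023,.009,.017),(-.023,-.009,.017)]
def fit(uv,m,x0,n):
    f=lambda v:(proj(d,tw(*v,m))-uv).ravel()
    r=least_squares(f,x0,loss='soft_l1'); print(n,np.round(r.x,4)); print(np.round(f(r.x).reshape(-1,2),1).tolist()); return r.x
a=fit(pk,mk,[.457,.26,0],'pack'); b=fit(dk,md,[.55,-.22,.2],'dock')
im=d["img"].copy(); big=cv2.resize(im,None,fx=6,fy=6,interpolation=cv2.INTER_CUBIC)
d2=dict(d); d2["mtx"]=d["mtx"].copy(); d2["mtx"][:2]*=6
draw(d2,big,PACK,*a,(0,255,0)); draw(d2,big,DOCK,*b,(0,0,255))
cv2.imwrite('pics/o.png',np.hstack([big[1140:1500,1320:1680],cv2.resize(big[810:1350,2340:2820],(440,495))[:360*1,:]]) if 0 else big[810:1350,2340:2820]); cv2.imwrite('pics/o2.png',big[1140:1500,1320:1680])
```

```text
pack [0.4564 0.2663 0.0135]
[[-0.7, -0.6], [1.1, -0.9], [-0.5, 1.5], [-0.3, 0.4], [-0.1, -0.4], [1.1, 0.4]]
dock [ 0.547  -0.2257  0.2298]
[[-0.1, 0.3], [0.7, -0.1], [-0.1, 0.1], [1.9, -0.9], [-1.8, -1.2], [0.3, 0.7], [-0.8, 0.6]]
```

View pics/o.png

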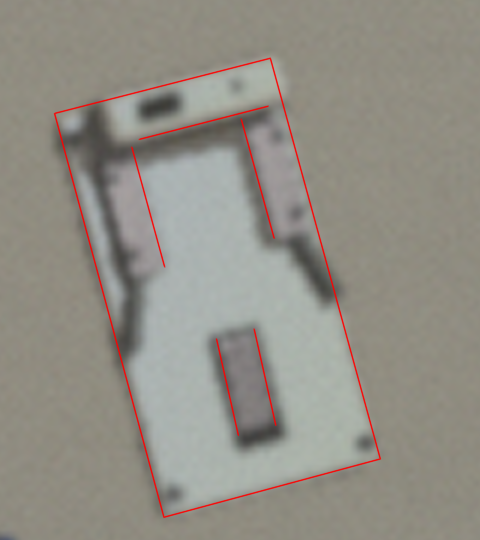

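View pics/o2.png

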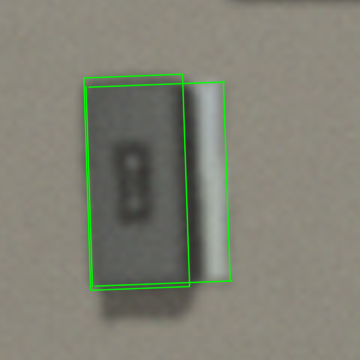

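Call:
play_rows(
  plan=[
    {"linear":[-40,-13,0],"twist":0.15,"fingers":85},
    {"linear":[-80,-27,0],"twist":0.3,"fingers":85},
    {"linear":[-120,-40,0],"twist":0.45,"fingers":85},
    {"linear":[-160,-54,0],"twist":0.6,"fingers":85},
    {"linear":[-200,-67,0],"twist":0.75,"fingers":85},
    {"linear":[-240,-81,0],"twist":0.9,"fingers":85},
    {"linear":[-280,-94,0],"twist":1.05,"fingers":85},
    {"linear":[-320,-108,0],"twist":1.2,"fingers":85},
    {"linear":[-360,-121,0],"twist":1.35,"fingers":85},
    {"linear":[-373,-126,0],"twist":1.5,"fingers":85},
    {"linear":[-373,-126,0],"twist":1.65,"fingers":85},
    {"linear":[-373,-126,0],"twist":1.8,"fingers":85},
    {"linear":[-373,-126,0],"twist":1.95,"fingers":85},
    {"linear":[-373,-126,0],"twist":2.1,"fingers":85},
    {"linear":[-373,-126,0],"twist":2.25,"fingers":85},
    {"linear":[-373,-126,0],"twist":2.4,"fingers":85},
    {"linear":[-373,-126,0],"twist":2.55,"fingers":85},
    {"linear":[-373,-126,0],"twist":2.7,"fingers":85},
    {"linear":[-373,-126,0],"twist":2.87,"fingers":85},
    {"linear":[-373,-126,0],"twist":2.87,"fingers":85},
  ],
)

```text
time_s: 2.8
tool_pos: [0.485, 0.1685, 0.2423]
eef_rot: [-3.032, 0.011, 0.271]
wrist_force: [0.1, -0.5, 0.1]
finger_gap: 0.995
```

Run:
```python
from plant import bot
from h import *
s=bot.sense(); print(s["time_s"],s["tool_pos"],s["eef_rot"],s["wrist_force"])
d=bot.camera("wrist"); np.savez("w1.npz",**{k:d[k] for k in("img","mtx","k1","T")})
im=d["img"].copy(); draw(d,im,PACK,.4564,.2663,.0135,(0,255,0))
cv2.imwrite("pics/w1.png",np.vstack([d["img"],im])[:, :] if 0 else im); cv2.imwrite("pics/w1raw.png",d["img"])
```

```text
2.8 [0.48504588 0.16849567 0.24230439] [-3.03218075  0.01091197  0.2705462 ] [ 0.05143573 -0.50831048  0.14672246]
```

View pics/w1.png

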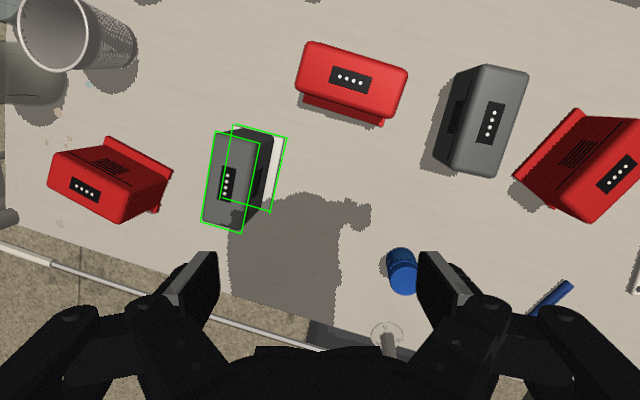

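Run:
```python
from plant import bot
s=bot.sense(); print(s["time_s"],s["tool_pos"],s["eef_rot"],s["joint_pos"],s["joint_velocities"])
```

```text
2.85 [0.48527783 0.16622795 0.24231252] [-3.03286792  0.01126406  0.2665126 ] [0.26554225 0.24835454 0.00638555 1.3401973  0.10871375 3.14061661] [ 0.05275141  0.00379104  0.00779297  0.00141803 -0.01964753  0.00165492]
```

J6 has hit its range limit. Tool yaw is j1 − j6 + π, so I need the half-turn grasp instead. I'll twist back.

Call:
play_rows(
  plan=[
    {"linear":[0,0,0],"twist":-0.15,"fingers":85},
    {"linear":[0,0,0],"twist":-0.3,"fingers":85},
    {"linear":[0,0,0],"twist":-0.45,"fingers":85},
    {"linear":[0,0,0],"twist":-0.6,"fingers":85},
    {"linear":[0,0,0],"twist":-0.75,"fingers":85},
    {"linear":[0,0,0],"twist":-0.9,"fingers":85},
    {"linear":[0,0,0],"twist":-1.05,"fingers":85},
    {"linear":[0,0,0],"twist":-1.2,"fingers":85},
    {"linear":[0,0,0],"twist":-1.35,"fingers":85},
    {"linear":[0,0,0],"twist":-1.5,"fingers":85},
  ],
)

```text
time_s: 3.85
tool_pos: [0.4848, 0.1696, 0.2424]
eef_rot: [-3.124, -0.107, 1.778]
wrist_force: [-0.2, -0.5, 0.2]
finger_gap: 0.993
```

Run:
```python
from plant import bot
s=bot.sense(); print(s["time_s"],s["tool_pos"],s["eef_rot"],s["joint_pos"],s["joint_velocities"])
```

```text
3.85 [0.48478064 0.1695566  0.24235633] [-3.12383232 -0.10734477  1.7779544 ] [0.27233205 0.24913832 0.00755986 1.34002644 0.10826241 1.63443047] [ 3.67884625e-06 -1.13934708e-03 -1.34744525e-03 -1.17885395e-03
 -5.66568019e-04 -1.49069445e+00]
```

Call:
play_rows(
  plan=[
    {"linear":[0,0,0],"twist":-0.15,"fingers":85},
    {"linear":[0,0,0],"twist":-0.3,"fingers":85},
    {"linear":[0,0,0],"twist":-0.45,"fingers":85},
    {"linear":[0,0,0],"twist":-0.6,"fingers":85},
    {"linear":[0,0,0],"twist":-0.75,"fingers":85},
    {"linear":[0,0,0],"twist":-0.9,"fingers":85},
    {"linear":[0,0,0],"twist":-1.05,"fingers":85},
    {"linear":[0,0,0],"twist":-1.2,"fingers":85},
    {"linear":[0,0,0],"twist":-1.35,"fingers":85},
    {"linear":[0,0,0],"twist":-1.5,"fingers":85},
    {"linear":[0,0,0],"twist":-1.65,"fingers":85},
    {"linear":[0,0,0],"twist":-1.8,"fingers":85},
    {"linear":[0,0,0],"twist":-1.95,"fingers":85},
    {"linear":[0,0,0],"twist":-2.1,"fingers":85},
    {"linear":[0,0,0],"twist":-2.25,"fingers":85},
    {"linear":[0,0,0],"twist":-2.4,"fingers":85},
    {"linear":[0,0,0],"twist":-2.55,"fingers":85},
    {"linear":[0,0,0],"twist":-2.7,"fingers":85},
    {"linear":[0,0,0],"twist":-2.85,"fingers":85},
    {"linear":[0,0,0],"twist":-3.0,"fingers":85},
  ],
)

```text
time_s: 5.85
tool_pos: [0.4848, 0.1695, 0.2424]
eef_rot: [3.109, 0.104, -1.506]
wrist_force: [-0.2, 0.1, 0.6]
finger_gap: 0.992
```

Call:
play_rows(
  plan=[
    {"linear":[0,0,0],"twist":-0.15,"fingers":85},
    {"linear":[0,0,0],"twist":-0.3,"fingers":85},
    {"linear":[0,0,0],"twist":-0.45,"fingers":85},
    {"linear":[0,0,0],"twist":-0.6,"fingers":85},
    {"linear":[0,0,0],"twist":-0.75,"fingers":85},
    {"linear":[0,0,0],"twist":-0.9,"fingers":85},
    {"linear":[0,0,0],"twist":-1.05,"fingers":85},
    {"linear":[0,0,0],"twist":-1.2,"fingers":85},
    {"linear":[0,0,0],"twist":-1.35,"fingers":85},
    {"linear":[0,0,0],"twist":-1.5,"fingers":85},
    {"linear":[0,0,0],"twist":-1.65,"fingers":85},
    {"linear":[0,0,0],"twist":-1.77,"fingers":85},
    {"linear":[0,0,0],"twist":-1.9,"fingers":85},
    {"linear":[0,0,0],"twist":-2.0,"fingers":85},
  ],
)

```text
time_s: 7.25
tool_pos: [0.4624, 0.2218, 0.2422]
eef_rot: [-3.08, -0.011, 0.41]
wrist_force: [-0.4, 0.6, 0.2]
finger_gap: 0.999
```

Run:
```python
from plant import bot
s=bot.sense(); print(s["time_s"],s["tool_pos"],s["eef_rot"],s["joint_pos"],s["joint_velocities"])
```

```text
7.25 [0.46242954 0.22179324 0.24220808] [-3.08017432 -0.01144334  0.40987035] [ 0.4107596   0.22842453 -0.01648416  1.31438962  0.06140814 -3.14070179] [ 0.6449841  -0.11939308 -0.14503085 -0.11560702 -0.21047105  0.00328069]
```

Call:
play_rows(
  plan=[
    {"linear":[0,0,0],"twist":-0.1,"fingers":85},
    {"linear":[0,0,0],"twist":-0.1,"fingers":85},
  ],
)

```text
time_s: 7.45
tool_pos: [0.4494, 0.2465, 0.2424]
eef_rot: [-3.102, -0.017, 0.477]
wrist_force: [0.1, -0.7, -0.4]
finger_gap: 0.995
```

Run:
```python
from plant import bot
s=bot.sense(); print(s["time_s"],s["tool_pos"],s["eef_rot"],s["joint_pos"],s["joint_velocities"])
```

```text
7.45 [0.4493528  0.246535   0.24243168] [-3.10161129 -0.01724263  0.4770684 ] [ 0.47805552  0.22273306 -0.02243019  1.30835098  0.03996432 -3.14060489] [-0.05915422  0.00627557  0.00457127  0.00543904  0.0068151  -0.00019056]
```

Call:
play_rows(
  plan=[
    {"linear":[0,0,0],"twist":-0.15,"fingers":85},
    {"linear":[0,0,0],"twist":-0.2,"fingers":85},
    {"linear":[0,0,0],"twist":-0.2,"fingers":85},
  ],
)

```text
time_s: 7.75
tool_pos: [0.4203, 0.2883, 0.2424]
eef_rot: [3.137, -0.023, 0.603]
wrist_force: [0.4, 0.4, -0.4]
finger_gap: 0.999
```

Run:
```python
from plant import bot
s=bot.sense(); print(s["time_s"],s["tool_pos"],s["eef_rot"],s["joint_pos"],s["joint_velocities"])
```

```text
7.75 [0.42030697 0.28830241 0.24235901] [ 3.13719216 -0.02309907  0.60284727] [ 0.6038664   0.21173479 -0.03603752  1.29992943 -0.00442403 -3.14057379] [-0.0347697   0.00402502  0.0033001   0.00199293  0.01198788 -0.00056761]
```

Call:
play_rows(
  plan=[
    {"linear":[0,0,0],"twist":0.15,"fingers":85},
    {"linear":[0,0,0],"twist":0.3,"fingers":85},
    {"linear":[0,0,0],"twist":0.45,"fingers":85},
    {"linear":[0,0,0],"twist":0.6,"fingers":85},
    {"linear":[0,0,0],"twist":0.75,"fingers":85},
    {"linear":[0,0,0],"twist":0.9,"fingers":85},
    {"linear":[0,0,0],"twist":1.05,"fingers":85},
    {"linear":[0,0,0],"twist":1.2,"fingers":85},
    {"linear":[0,0,0],"twist":1.35,"fingers":85},
    {"linear":[0,0,0],"twist":1.5,"fingers":85},
    {"linear":[0,0,0],"twist":1.65,"fingers":85},
    {"linear":[0,0,0],"twist":1.8,"fingers":85},
    {"linear":[0,0,0],"twist":1.95,"fingers":85},
    {"linear":[0,0,0],"twist":2.1,"fingers":85},
    {"linear":[0,0,0],"twist":2.25,"fingers":85},
    {"linear":[0,0,0],"twist":2.4,"fingers":85},
    {"linear":[0,0,0],"twist":2.55,"fingers":85},
    {"linear":[0,0,0],"twist":2.7,"fingers":85},
    {"linear":[0,0,0],"twist":2.85,"fingers":85},
    {"linear":[0,0,0],"twist":3.0,"fingers":85},
  ],
)

```text
time_s: 9.75
tool_pos: [0.4218, 0.2864, 0.2423]
eef_rot: [-3.134, 0.022, -2.408]
wrist_force: [0.1, 0.8, 0.6]
finger_gap: 0.994
```

```bash
cat >> h.py <<'E'
from scipy.spatial.transform import Rotation as Ro
def delta(s,pos,yaw):
    R=Ro.from_euler('xyz',s["eef_rot"]); d=R.inv().apply(np.array(pos)-s["tool_pos"])*1000
    dy=(yaw-s["eef_rot"][2]+np.pi)%(2*np.pi)-np.pi
    print("t",s["time_s"],"tcp",np.round(s["tool_pos"],4),"rot",np.round(s["eef_rot"],4),"z axis",np.round(R.as_matrix()[:,2],3)," SHIFT",np.round(d,1),"TWIST",round(-dy,3),"j",np.round(s["joint_pos"],2))
E
python3 - <<'E'
from plant import bot
from h import *
s=bot.sense(); delta(s,[.4564,.2663,.242],np.pi+.0135)
E
```

```text
t 9.75 tcp [0.4218 0.2864 0.2423] rot [-3.1343  0.0222 -2.4082] z axis [ 0.021  0.009 -1.   ]  SHIFT [-12.2 -38.    0.9] TWIST 0.72 j [ 0.6   0.21 -0.04  1.3  -0.   -0.13]
```

Call:
play_rows(
  plan=[
    {"linear":[-6,-20,0],"twist":0.15,"fingers":85},
    {"linear":[-12,-38,0],"twist":0.3,"fingers":85},
    {"linear":[-12,-38,0],"twist":0.45,"fingers":85},
    {"linear":[-12,-38,0],"twist":0.6,"fingers":85},
    {"linear":[-12,-38,0],"twist":0.72,"fingers":85},
    {"linear":[-12,-38,0],"twist":0.72,"fingers":85},
    {"linear":[-12,-38,0],"twist":0.72,"fingers":85},
  ],
)

```text
time_s: 10.45
tool_pos: [0.456, 0.2667, 0.2429]
eef_rot: [3.133, 0.022, -3.118]
wrist_force: [-0.9, -0.7, 0.3]
finger_gap: 0.995
```

Run:
```python
from plant import bot
from h import *
d=bot.camera("wrist"); np.savez("w2.npz",**{k:d[k] for k in("img","mtx","k1","T")})
s=bot.sense(); delta(s,[.4564,.2663,.242],np.pi+.0135)
im=d["img"].copy(); draw(d,im,PACK,.4564,.2663,.0135,(0,255,0))
cv2.imwrite("pics/w2.png",im)
```

```text
t 10.5 tcp [0.4559 0.2669 0.2429] rot [ 3.1327  0.0217 -3.1174] z axis [ 0.021  0.009 -1.   ]  SHIFT [-0.4 -0.6  0.9] TWIST 0.011 j [ 0.53  0.25  0.01  1.31 -0.    0.51]
```

View pics/w2.png

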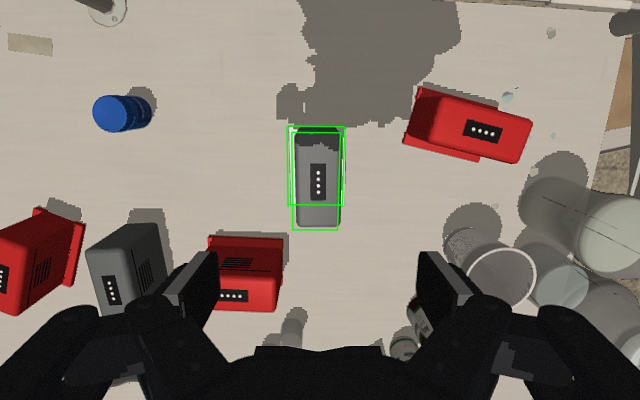

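Run:
```python
from h import *
d=dict(np.load("w2.npz")); im=d["img"][105:245,260:380]
a=cv2.resize(im,None,fx=4,fy=4,interpolation=cv2.INTER_CUBIC); 
d2=dict(d); d2["mtx"]=d["mtx"].copy(); d2["mtx"][0,2]-=260; d2["mtx"][1,2]-=105; d2["mtx"][:2]*=4
b=a.copy(); draw(d2,b,PACK,.4555,.2690,.0,(0,255,0)); cv2.imwrite("pics/w2z.png",np.hstack([cv2.convertScaleAbs(a[:,:390],alpha=1.6),cv2.convertScaleAbs(b[:,:390],alpha=1.6)]))
```

```text
(no output)
```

View pics/w2z.png

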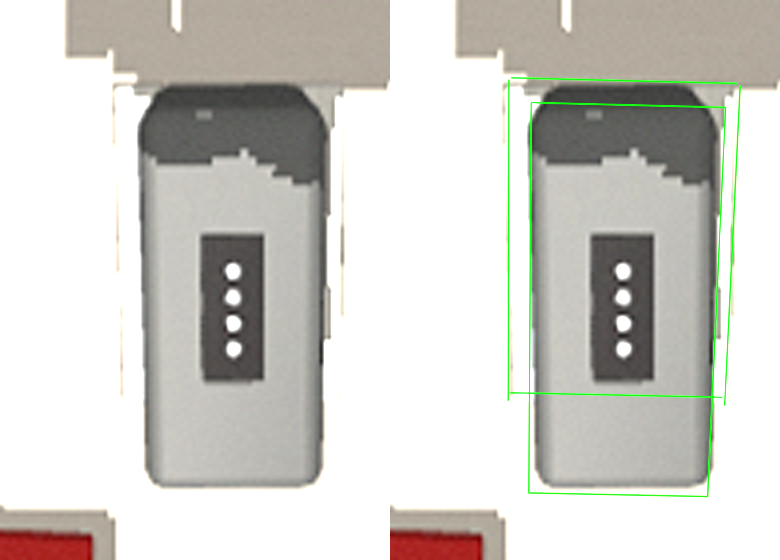

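Run:
```python
from plant import bot
from h import *
s=bot.sense(); delta(s,[.454,.269,.11],np.pi+.028);delta(s,[.454,.269,.052],np.pi+.028)
```

```text
t 10.5 tcp [0.4559 0.2669 0.2429] rot [ 3.1327  0.0217 -3.1174] z axis [ 0.021  0.009 -1.   ]  SHIFT [  4.8   1.  132.8] TWIST -0.004 j [ 0.53  0.25  0.01  1.31 -0.    0.51]
t 10.5 tcp [0.4559 0.2669 0.2429] rot [ 3.1327  0.0217 -3.1174] z axis [ 0.021  0.009 -1.   ]  SHIFT [  6.    0.4 190.8] TWIST -0.004 j [ 0.53  0.25  0.01  1.31 -0.    0.51]
```

Call:
play_rows(
  plan=[
    {"linear":[2,1,45],"twist":0,"fingers":85},
    {"linear":[4,1,90],"twist":0,"fingers":85},
    {"linear":[5,1,130],"twist":0,"fingers":85},
    {"linear":[5,1,155],"twist":0,"fingers":85},
    {"linear":[6,0,175],"twist":0,"fingers":85},
    {"linear":[6,0,191],"twist":0,"fingers":85},
    {"linear":[6,0,191],"twist":0,"fingers":85},
    {"linear":[6,0,191],"twist":0,"fingers":35},
    {"linear":[6,0,191],"twist":0,"fingers":35},
    {"linear":[6,0,191],"twist":0,"fingers":35},
    {"linear":[6,0,191],"twist":0,"fingers":35},
    {"linear":[6,0,191],"twist":0,"fingers":35},
    {"linear":[6,0,191],"twist":0,"fingers":35},
  ],
  force=50,
)

```text
time_s: 11.8
tool_pos: [0.4544, 0.2693, 0.0529]
eef_rot: [3.132, 0.023, -3.12]
wrist_force: [-0.7, -1.4, 7.5]
finger_gap: 0.49
```

Run:
```python
from plant import bot
from h import *
s=bot.sense(); delta(s,[.454,.269,.2],np.pi+.028); print(s["finger_gap"]*85.4,s["wrist_force"],s["moment"])
```

```text
t 11.8 tcp [0.4544 0.2693 0.0529] rot [ 3.132   0.0234 -3.1197] z axis [ 0.023  0.01  -1.   ]  SHIFT [  -3.     1.1 -147. ] TWIST -0.006 j [ 0.54  0.36 -0.33  0.85 -0.    0.51]
41.83293201658089 [-0.67950867 -1.40817736  7.45554107] [-0.56366125  0.22461954 -0.02916378]
```

Call:
play_rows(
  plan=[
    {"linear":[0,0,-30],"twist":0,"fingers":35},
    {"linear":[-1,0,-70],"twist":0,"fingers":35},
    {"linear":[-2,0,-110],"twist":0,"fingers":35},
    {"linear":[-3,0,-150],"twist":0,"fingers":35},
    {"linear":[-3,0,-170],"twist":0,"fingers":35},
    {"linear":[-3,0,-170],"twist":0,"fingers":35},
    {"linear":[-3,0,-170],"twist":0,"fingers":35},
  ],
)

```text
time_s: 12.5
tool_pos: [0.4529, 0.2673, 0.221]
eef_rot: [3.133, 0.021, -3.12]
wrist_force: [-0.7, -0.3, -6.0]
finger_gap: 0.484
```

Run:
```python
from plant import bot
from h import *
s=bot.sense(); delta(s,[.44,-.25,.22],np.pi+.23); print(s["finger_gap"]*85.4,s["wrist_force"],s["moment"])
```

```text
t 12.5 tcp [0.4529 0.2673 0.221 ] rot [ 3.1328  0.0213 -3.1198] z axis [ 0.021  0.009 -1.   ]  SHIFT [  24.2 -516.9   -4. ] TWIST -0.208 j [ 0.53  0.25 -0.04  1.26 -0.    0.51]
41.34013542870848 [-0.66252899 -0.33360749 -5.96397174] [-0.05400572  0.08588757  0.02162255]
```

Call:
play_rows(
  plan=[
    {"linear":[2,-35,0],"twist":-0.02,"fingers":35},
    {"linear":[4,-75,0],"twist":-0.04,"fingers":35},
    {"linear":[6,-115,-2],"twist":-0.06,"fingers":35},
    {"linear":[8,-155,-2],"twist":-0.08,"fingers":35},
    {"linear":[10,-195,-2],"twist":-0.1,"fingers":35},
    {"linear":[12,-235,-2],"twist":-0.12,"fingers":35},
    {"linear":[14,-275,-2],"twist":-0.14,"fingers":35},
    {"linear":[16,-315,-4],"twist":-0.16,"fingers":35},
    {"linear":[18,-355,-4],"twist":-0.18,"fingers":35},
    {"linear":[20,-395,-4],"twist":-0.2,"fingers":35},
    {"linear":[22,-435,-4],"twist":-0.21,"fingers":35},
    {"linear":[23,-470,-4],"twist":-0.21,"fingers":35},
    {"linear":[24,-500,-4],"twist":-0.21,"fingers":35},
    {"linear":[24,-517,-4],"twist":-0.21,"fingers":35},
    {"linear":[24,-517,-4],"twist":-0.21,"fingers":35},
    {"linear":[24,-517,-4],"twist":-0.21,"fingers":35},
    {"linear":[24,-517,-4],"twist":-0.21,"fingers":35},
  ],
)

```text
time_s: 14.2
tool_pos: [0.4402, -0.2489, 0.2202]
eef_rot: [3.137, 0.023, -2.909]
wrist_force: [-0.4, -0.2, -5.0]
finger_gap: 0.485
```

Run:
```python
from plant import bot
from h import *
d=bot.camera("wrist"); np.savez("w3.npz",**{k:d[k] for k in("img","mtx","k1","T")})
t=bot.camera("top"); np.savez("t3.npz",**{k:t[k] for k in("img","mtx","k1","T")})
s=bot.sense(); delta(s,[.44,-.25,.22],np.pi+.23); print(s["finger_gap"])
im=d["img"].copy(); draw(d,im,DOCK,.547,-.2257,.2298,(0,0,255))
p=s["tool_pos"]; draw(d,im,PACK,p[0],p[1],s["eef_rot"][2],(0,255,0),p[2]-.052)
cv2.imwrite("pics/w3.png",im)
```

```text
t 14.3 tcp [ 0.4404 -0.249   0.2206] rot [ 3.1371  0.023  -2.9086] z axis [ 0.021  0.01  -1.   ]  SHIFT [ 0.6 -0.9  0.6] TWIST 0.003 j [-0.53  0.22 -0.08  1.26  0.02 -0.76]
0.4845536979786591
```

View pics/w3.png

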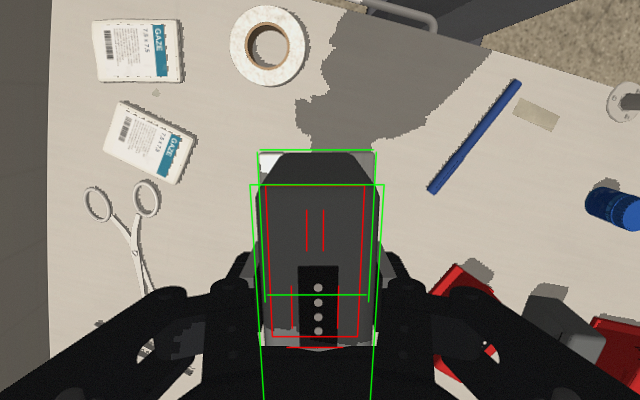

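Call:
play_rows(
  plan=[
    {"linear":[-30,27,0],"twist":0,"fingers":35},
    {"linear":[-60,54,0],"twist":0,"fingers":35},
    {"linear":[-90,81,0],"twist":0,"fingers":35},
    {"linear":[-120,108,0],"twist":0,"fingers":35},
    {"linear":[-144,130,0],"twist":0,"fingers":35},
    {"linear":[-144,130,0],"twist":0,"fingers":35},
    {"linear":[-144,130,0],"twist":0,"fingers":35},
    {"linear":[-144,130,0],"twist":0,"fingers":35},
  ],
)

```text
time_s: 15.1
tool_pos: [0.5502, -0.0905, 0.2245]
eef_rot: [3.137, 0.023, -2.91]
wrist_force: [0.4, -0.7, -4.4]
finger_gap: 0.484
```

Run:
```python
from plant import bot
from h import *
d=bot.camera("wrist"); np.savez("w4.npz",**{k:d[k] for k in("img","mtx","k1","T")})
s=bot.sense(); delta(s,[.44,-.25,.22],np.pi+.23)
im=d["img"].copy(); draw(d,im,DOCK,.547,-.2257,.2298,(0,0,255))
cv2.imwrite("pics/w4.png",im)
```

```text
t 15.15 tcp [ 0.5501 -0.0909  0.2246] rot [ 3.1375  0.023  -2.9104] z axis [ 0.021  0.009 -1.   ]  SHIFT [ 143.7 -129.7    0.8] TWIST 0.001 j [-0.17  0.32  0.06  1.29  0.01 -0.4 ]
```

View pics/w4.png

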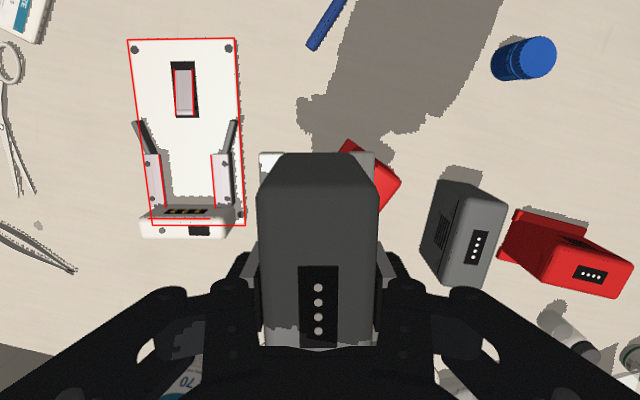

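Good view. The dock is fully visible, plate corners (127,40) to (244,222), and the overlay is close. I'll zoom in to refine the fit.

Run:
```python
from h import *
d=dict(np.load("w4.npz")); im=d["img"][30:245,110:260]
a=cv2.resize(im,None,fx=2.7,fy=2.7,interpolation=cv2.INTER_CUBIC)
d2=dict(d); d2["mtx"]=d["mtx"].copy(); d2["mtx"][0,2]-=110; d2["mtx"][1,2]-=30; d2["mtx"][:2]*=2.7
b=a.copy(); draw(d2,b,DOCK,.547,-.2257,.2298,(0,0,255)); cv2.imwrite("pics/w4z.png",np.hstack([cv2.convertScaleAbs(a,alpha=.75),b]))
```

```text
(no output)
```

View pics/w4z.png

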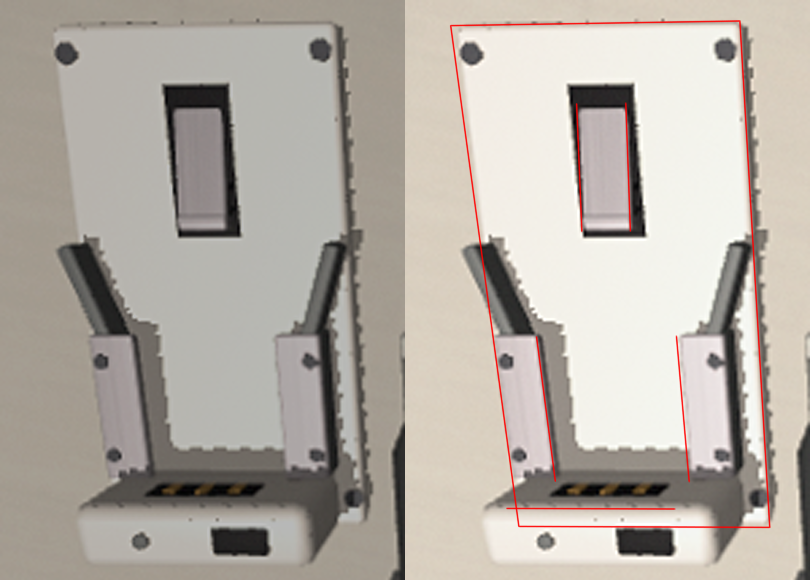

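Run:
```python
from h import *
from scipy.optimize import least_squares
d=dict(np.load("w4.npz"))
uv=np.array([(137,337),(150,475),(277,337),(284,470),(53,27),(340,22),(363,522),(175,229),(226,229)])/2.7+[110,30]
m=[(.014,.026*-1,.027),(.07,-.026,.027),(.014,.026,.027),(.07,.026,.027),(-.095,-.052,.01),(-.095,.052,.01),(.095,.052,.01),(-.023,-.009,.017),(-.023,.009,.017)]
f=lambda v:(proj(d,tw(*v,m))-uv).ravel()
r=least_squares(f,[.547,-.2257,.23],loss='soft_l1'); print(np.round(r.x,4)); print(np.round(f(r.x).reshape(-1,2)*2.7,1).tolist())
x,y,w=r.x
for X in(-.045,-.04,.025,): print(X,np.round(tw(x,y,w,[(X,0,0)]),4))
```

```text
[ 0.5463 -0.2248  0.2198]
[[-3.8, -3.0], [0.5, 4.2], [-3.6, -2.0], [0.5, 10.8], [-2.7, -4.9], [0.0, -1.4], [1.5, 5.0], [4.6, 0.6], [2.2, 0.7]]
-0.045 [[ 0.5024 -0.2346  0.    ]]
-0.04 [[ 0.5073 -0.2335  0.    ]]
0.025 [[ 0.5707 -0.2193  0.    ]]
```

Run:
```python
from plant import bot
from h import *
s=bot.sense(); delta(s,[.506,-.2338,.19],np.pi+.22)
```

```text
t 15.15 tcp [ 0.5501 -0.0909  0.2246] rot [ 3.1375  0.023  -2.9104] z axis [ 0.021  0.009 -1.   ]  SHIFT [  76.5 -129.2   32.4] TWIST 0.011 j [-0.17  0.32  0.06  1.29  0.01 -0.4 ]
```

Call:
play_rows(
  plan=[
    {"linear":[18,-30,0],"twist":0.01,"fingers":35},
    {"linear":[38,-62,8],"twist":0.01,"fingers":35},
    {"linear":[58,-95,20],"twist":0.01,"fingers":35},
    {"linear":[70,-118,30],"twist":0.01,"fingers":35},
    {"linear":[76,-129,32],"twist":0.01,"fingers":35},
    {"linear":[76,-129,32],"twist":0.01,"fingers":35},
    {"linear":[76,-129,32],"twist":0.01,"fingers":35},
    {"linear":[76,-129,32],"twist":0.01,"fingers":35},
  ],
)

```text
time_s: 15.95
tool_pos: [0.5074, -0.2324, 0.1908]
eef_rot: [3.137, 0.024, -2.919]
wrist_force: [-0.1, 0.5, -5.4]
finger_gap: 0.481
```

Run:
```python
from plant import bot
from h import *
s=bot.sense(); delta(s,[.506,-.2338,.09],np.pi+.22);delta(s,[.506,-.2338,.065],np.pi+.22); print(s["wrist_force"],s["moment"])
```

```text
t 15.95 tcp [ 0.5074 -0.2324  0.1908] rot [ 3.1374  0.0238 -2.9192] z axis [ 0.022  0.009 -1.   ]  SHIFT [  4.   -1.5 100.7] TWIST 0.002 j [-0.44  0.33 -0.01  1.22  0.02 -0.66]
t 15.95 tcp [ 0.5074 -0.2324  0.1908] rot [ 3.1374  0.0238 -2.9192] z axis [ 0.022  0.009 -1.   ]  SHIFT [  4.6  -1.6 125.7] TWIST 0.002 j [-0.44  0.33 -0.01  1.22  0.02 -0.66]
[-0.09324968  0.48356371 -5.39400881] [ 0.05741839 -0.02333712  0.03562559]
```

Call:
play_rows(
  plan=[
    {"linear":[2,-1,35],"twist":0,"fingers":35},
    {"linear":[3,-1,70],"twist":0,"fingers":35},
    {"linear":[4,-1,95],"twist":0,"fingers":35},
    {"linear":[4,-2,108],"twist":0,"fingers":35},
    {"linear":[4,-2,108],"twist":0,"fingers":35},
    {"linear":[4,-2,108],"twist":0,"fingers":35},
  ],
)

```text
time_s: 16.55
tool_pos: [0.5066, -0.2349, 0.0834]
eef_rot: [3.138, 0.024, -2.919]
wrist_force: [-0.3, -0.6, -4.1]
finger_gap: 0.485
```

Run:
```python
from plant import bot
from h import *
d=bot.camera("scene"); im=d["img"][190:350,350:530]
s=bot.sense(); delta(s,[.506,-.2338,.063],np.pi+.22); print(s["wrist_force"],s["moment"])
k=4.4; a=cv2.resize(im,None,fx=k,fy=k,interpolation=cv2.INTER_CUBIC)[:600]
d2=dict(d); d2["mtx"]=d["mtx"].copy(); d2["mtx"][0,2]-=350; d2["mtx"][1,2]-=190; d2["mtx"][:2]*=k
draw(d2,a,DOCK[:4],.5463,-.2248,.2198,(0,0,255)); p=s["tool_pos"]; draw(d2,a,PACK,p[0],p[1],s["eef_rot"][2]+np.pi,(0,255,0),p[2]-.053)
cv2.imwrite("pics/s5.png",a)
t=bot.camera("top"); cv2.imwrite("pics/t5.png",cv2.resize(t["img"][120:240,370:480],None,fx=5,fy=5,interpolation=cv2.INTER_CUBIC))
```

```text
t 16.6 tcp [ 0.5068 -0.2351  0.0837] rot [ 3.1385  0.0248 -2.9195] z axis [ 0.023  0.008 -1.   ]  SHIFT [ 1.1  1.4 20.7] TWIST 0.002 j [-0.44  0.4  -0.19  0.96  0.02 -0.67]
[ 1.48106589e-01 -3.42972081e-03 -4.42982223e+00] [-0.07430629  0.05689552 -0.00473838]
```

View pics/s5.png

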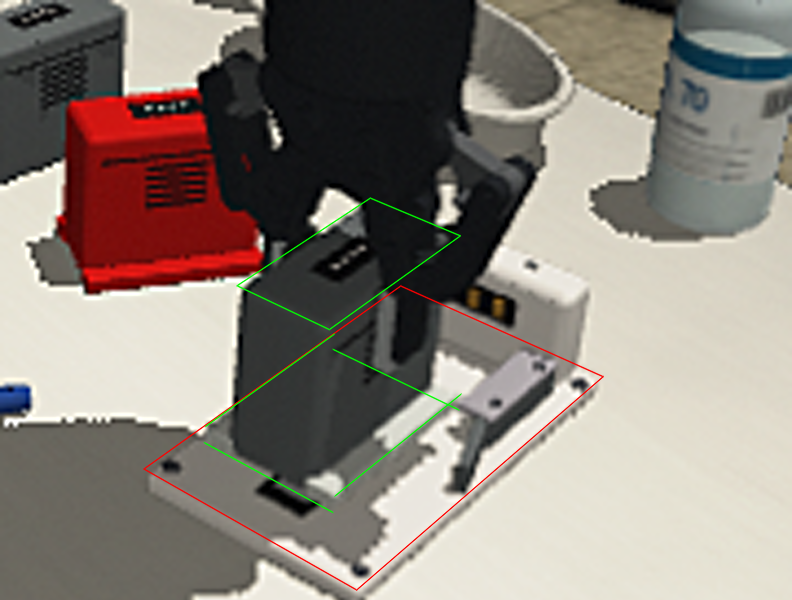

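Pack held over the landing end and matching the model to within a few mm. Lowering.

Call:
play_rows(
  plan=[
    {"linear":[0,1,8],"twist":0,"fingers":35},
    {"linear":[1,1,14],"twist":0,"fingers":35},
    {"linear":[1,1,18],"twist":0,"fingers":35},
    {"linear":[1,1,20],"twist":0,"fingers":35},
    {"linear":[1,1,20],"twist":0,"fingers":35},
  ],
)

```text
time_s: 17.15
tool_pos: [0.5049, -0.2341, 0.0628]
eef_rot: [3.138, 0.023, -2.92]
wrist_force: [-6.5, 1.8, 10.4]
finger_gap: 0.487
```

Run:
```python
from plant import bot
from h import *
s=bot.sense(); delta(s,[.506,-.2338,.063],np.pi+.22); print(s["wrist_force"],s["moment"])
t=bot.camera("top"); d=bot.camera("wrist"); 
k=5;d2=dict(t); d2["mtx"]=t["mtx"].copy(); d2["mtx"][0,2]-=370; d2["mtx"][1,2]-=120; d2["mtx"][:2]*=k
a=cv2.resize(t["img"][120:240,370:480],None,fx=k,fy=k,interpolation=cv2.INTER_CUBIC)
draw(d2,a,DOCK,.5463,-.2248,.2198,(0,0,255))
cv2.imwrite("pics/t6.png",a); cv2.imwrite("pics/w6.png",d["img"])
```

```text
t 17.15 tcp [ 0.5049 -0.2341  0.0628] rot [ 3.1375  0.0231 -2.9201] z axis [ 0.022  0.009 -1.   ]  SHIFT [-1.2  0.  -0.2] TWIST 0.002 j [-0.44  0.41 -0.23  0.91  0.02 -0.67]
[-6.48007468  1.81031204 10.3709011 ] [0.46915902 1.30860723 0.080999  ]
```

View pics/t6.png

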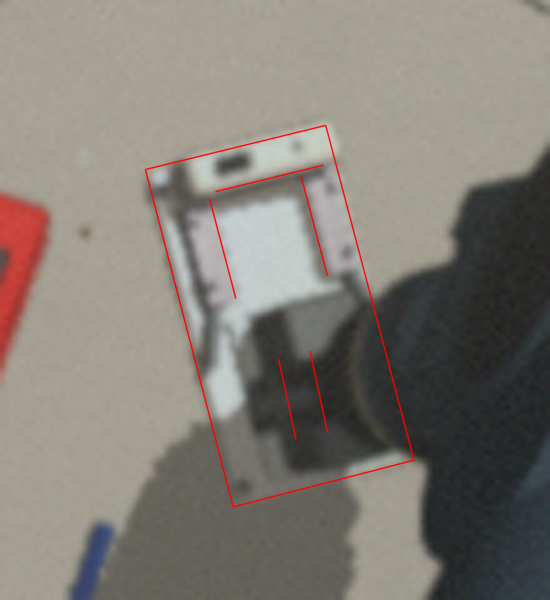

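View pics/w6.png

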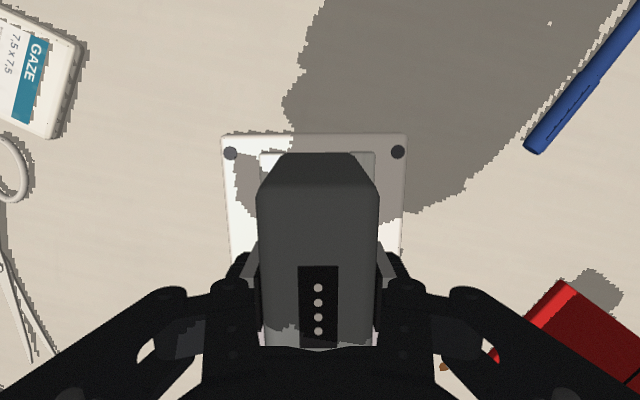

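Call:
play_rows(
  plan=[
    {"linear":[0,-1,-0.8],"twist":0.01,"fingers":35},
    {"linear":[-8,-1,-0.6],"twist":0.01,"fingers":35},
    {"linear":[-16,-1,-0.4],"twist":0.01,"fingers":35},
    {"linear":[-24,-1,-0.2],"twist":0.01,"fingers":35},
    {"linear":[-30,-1,-0.1],"twist":0.01,"fingers":35},
    {"linear":[-30,-1,-0.1],"twist":0.01,"fingers":35},
  ],
)

```text
time_s: 17.85
tool_pos: [0.5358, -0.228, 0.0629]
eef_rot: [3.137, 0.024, -2.929]
wrist_force: [1.3, 0.3, -0.9]
finger_gap: 0.486
```

Run:
```python
from plant import bot
from h import *
s=bot.sense(); p=tw(.5463,-.2248,.2198,[(.025,0,.063)])[0]; delta(s,p,np.pi+.2198); print(s["wrist_force"],s["moment"])
```

```text
t 17.85 tcp [ 0.5358 -0.228   0.0629] rot [ 3.137   0.0239 -2.9291] z axis [ 0.022  0.01  -1.   ]  SHIFT [-36.    1.1   0.7] TWIST -0.007 j [-0.41  0.46 -0.15  0.94  0.02 -0.62]
[ 1.3478934   0.30085183 -0.91292218] [ 0.11169053 -0.4232611  -0.01593726]
```

Call:
play_rows(
  plan=[
    {"linear":[-8,0,0.2],"twist":0,"fingers":35},
    {"linear":[-16,0,0.4],"twist":0,"fingers":35},
    {"linear":[-24,0,0.6],"twist":0,"fingers":35},
    {"linear":[-30,0,0.7],"twist":0,"fingers":35},
    {"linear":[-34,0,0.8],"twist":0,"fingers":35},
    {"linear":[-36,0,0.8],"twist":0,"fingers":35},
    {"linear":[-36,0,0.8],"twist":0,"fingers":35},
  ],
)

```text
time_s: 18.55
tool_pos: [0.5691, -0.2208, 0.0629]
eef_rot: [3.137, 0.021, -2.93]
wrist_force: [-8.5, -1.7, 3.8]
finger_gap: 0.486
```

Run:
```python
from plant import bot
from h import *
s=bot.sense(); p=tw(.5463,-.2248,.2198,[(.025,0,.063)])[0]; delta(s,p,np.pi+.2198); print(s["wrist_force"],s["moment"])
d=bot.camera("wrist"); cv2.imwrite("pics/w7.png",d["img"])
```

```text
t 18.55 tcp [ 0.5691 -0.2208  0.0629] rot [ 3.1369  0.0214 -2.9299] z axis [ 0.02   0.009 -1.   ]  SHIFT [-1.9  1.1 -0.1] TWIST -0.008 j [-0.38  0.51 -0.07  0.98  0.02 -0.59]
[-8.50941277 -1.68738486  3.78651281] [-0.25136254  1.46909325  0.17557704]
```

View pics/w7.png

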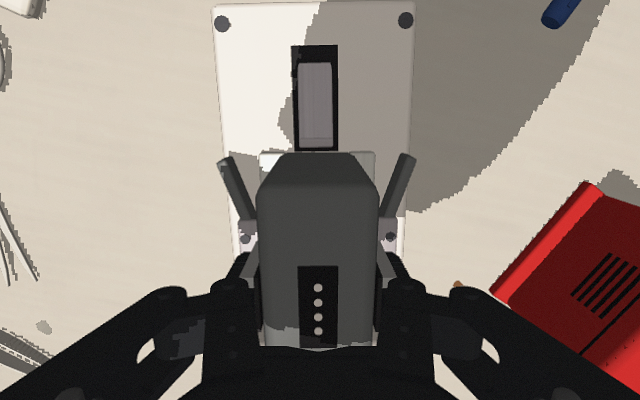

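Call:
play_rows(
  plan=[
    {"linear":[-1.5,0,0],"twist":0,"fingers":35},
    {"linear":[-3,0,0],"twist":0,"fingers":35},
    {"linear":[-3,0,0],"twist":0,"fingers":35},
    {"linear":[-3,0,0],"twist":0,"fingers":35},
  ],
)

```text
time_s: 19.0
tool_pos: [0.5693, -0.2208, 0.063]
eef_rot: [3.137, 0.017, -2.931]
wrist_force: [-30.0, -4.4, 19.6]
finger_gap: 0.483
```

Run:
```python
from plant import bot
from h import *
s=bot.sense(); p=tw(.5463,-.2248,.2198,[(.025,0,.063)])[0]; delta(s,p,np.pi+.2198); print(s["wrist_force"],s["moment"])
d=bot.camera("wrist"); np.savez("w8.npz",**{k:d[k] for k in("img","mtx","k1","T")})
cv2.imwrite("pics/w8.png",cv2.resize(d["img"][20:200,230:400],None,fx=3.2,fy=3.2,interpolation=cv2.INTER_CUBIC))
```

```text
t 19.0 tcp [ 0.5693 -0.2208  0.063 ] rot [ 3.1369  0.0169 -2.9309] z axis [ 0.016  0.008 -1.   ]  SHIFT [-1.7  1.1 -0. ] TWIST -0.009 j [-0.38  0.52 -0.06  0.98  0.01 -0.59]
[-30.04197122  -4.42119209  19.60689264] [-0.89701402  5.33292012  0.60770313]
```

View pics/w8.png

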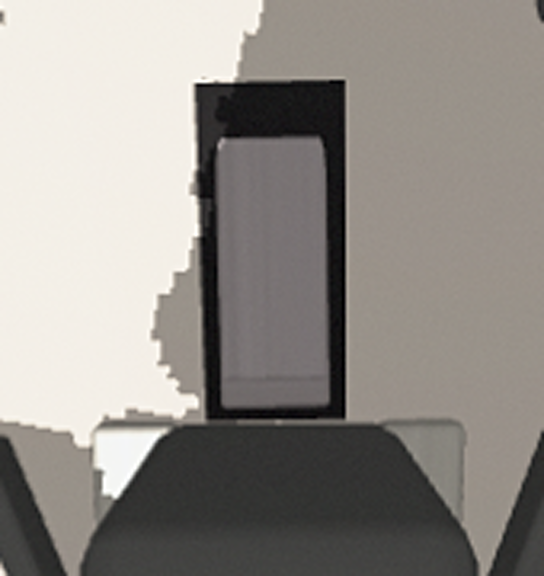

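Hard stop reached: 30 N with no further motion. The catch nose (crop px 275,405) is clear of the pack's rear edge (row 420). I'll relax the push, release and rise.

Call:
play_rows(
  plan=[
    {"linear":[2.5,0,0],"twist":0,"fingers":35},
    {"linear":[2.5,0,0],"twist":0,"fingers":35},
    {"linear":[2.5,0,0],"twist":0,"fingers":60},
    {"linear":[2.5,0,0],"twist":0,"fingers":60},
    {"linear":[2.5,0,0],"twist":0,"fingers":70},
    {"linear":[2.5,0,0],"twist":0,"fingers":70},
    {"linear":[2.5,0,-10],"twist":0,"fingers":70},
    {"linear":[2.5,0,-30],"twist":0,"fingers":70},
    {"linear":[2,0,-60],"twist":0,"fingers":70},
    {"linear":[2,0,-100],"twist":0,"fingers":70},
    {"linear":[2,0,-140],"twist":0,"fingers":70},
    {"linear":[40,0,-150],"twist":0,"fingers":70},
    {"linear":[70,0,-150],"twist":0,"fingers":70},
    {"linear":[70,0,-150],"twist":0,"fingers":70},
    {"linear":[70,0,-150],"twist":0,"fingers":70},
  ],
)

```text
time_s: 20.55
tool_pos: [0.501, -0.2364, 0.2124]
eef_rot: [3.138, 0.024, -2.931]
wrist_force: [-0.4, -0.3, 0.4]
finger_gap: 0.821
```

Run:
```python
from plant import bot
from h import *
s=bot.sense(); delta(s,[.5,-.2,.2],np.pi+.2198); print(s["wrist_force"],s["finger_gap"])
for n,(x,y) in dict(wrist=(0,0),scene=(340,180),top=(0,0)).items():
    d=bot.camera(n); im=d["img"].copy(); a=im
    if n=="scene": a=cv2.resize(im[y:y+160,x:x+200],None,fx=3.7,fy=3.7,interpolation=cv2.INTER_CUBIC)
    if n=="wrist": np.savez("w9.npz",**{k:d[k] for k in("img","mtx","k1","T")}); draw(d,a,DOCK,.5463,-.2248,.2198,(0,0,255)); p=tw(.5463,-.2248,.2198,[(.025,0,0)])[0];draw(d,a,PACK,p[0],p[1],.2198,(0,255,0),.01)
    cv2.imwrite(f"pics/f_{n}.png",a)
```

```text
t 20.55 tcp [ 0.501  -0.2364  0.2124] rot [ 3.1375  0.0241 -2.9307] z axis [ 0.023  0.009 -1.   ]  SHIFT [-6.4 35.8 12.7] TWIST -0.009 j [-0.45  0.32  0.03  1.26  0.02 -0.66]
[-0.37483968 -0.32321477  0.36851243] 0.8206461263870929
```

View pics/f_wrist.png

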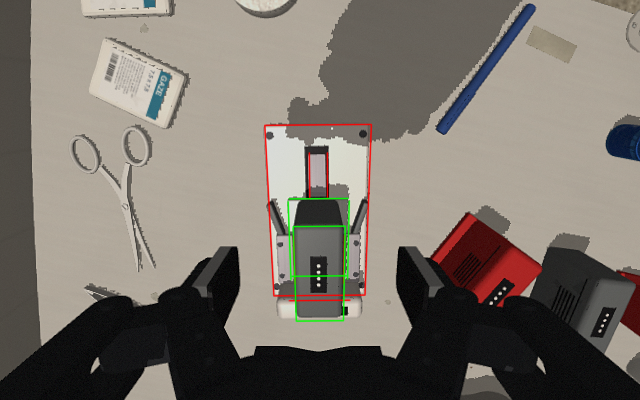

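View pics/f_scene.png

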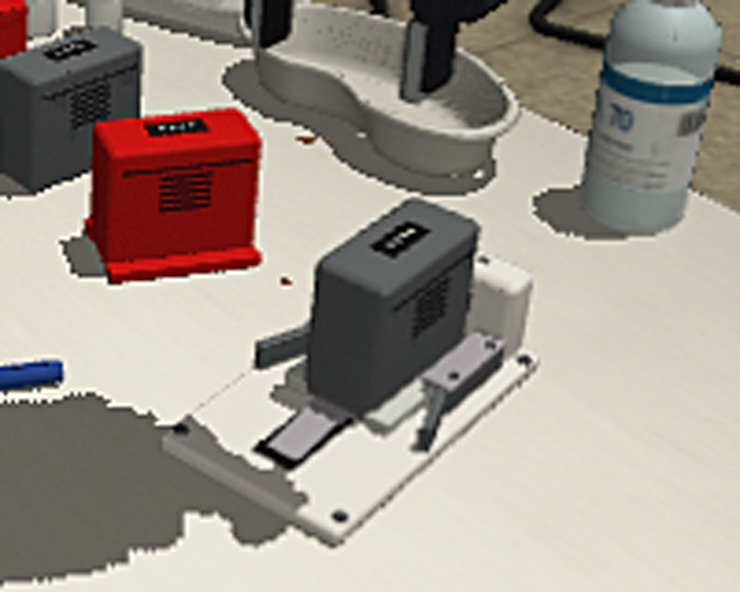

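Run:
```python
from h import *
d=dict(np.load("w9.npz")); k=4.5; im=d["img"]; x0,y0=255,115
a=cv2.resize(im[y0:y0+125,x0:x0+125],None,fx=k,fy=k,interpolation=cv2.INTER_CUBIC); a=cv2.convertScaleAbs(a,alpha=.8)
cv2.imwrite("pics/f_wz.png",a)
```

```text
(no output)
```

View pics/f_wz.png

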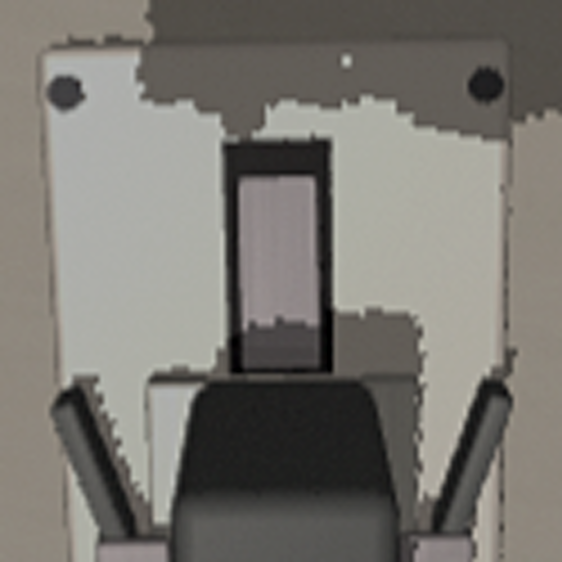

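```bash
python3 - <<'E'
from h import *
for f,k,x0,y0 in(("w9",4.5,255,115),("w8",3.2,230,20),("w4",2.7,110,30)):
    d=dict(np.load(f+".npz"))
    for z in(.017,.010,.0):
        print(f,z,np.round((proj(d,tw(.5463,-.2248,.2198,[(-.023,-.009,z),(-.023,.009,z),(-.068,-.009,.01),(-.068,.009,.01),(-.02,-.031,.018),(-.02,.031,.018)]))-[x0,y0])*k,0).tolist())
E
python3 - <<'E'
from plant import bot
import cv2
d=bot.camera("scene"); cv2.imwrite("pics/g.png",cv2.resize(d["img"][270:320,395:455],None,fx=12,fy=12,interpolation=cv2.INTER_CUBIC))
E
```

```text
w9 0.017 [[244.0, 371.0], [324.0, 370.0], [242.0, 167.0], [323.0, 166.0], [147.0, 385.0], [422.0, 383.0]]
w9 0.01 [[245.0, 362.0], [323.0, 361.0], [242.0, 167.0], [323.0, 166.0], [147.0, 385.0], [422.0, 383.0]]
w9 0.0 [[246.0, 351.0], [322.0, 350.0], [242.0, 167.0], [323.0, 166.0], [147.0, 385.0], [422.0, 383.0]]
w8 0.017 [[227.0, 411.0], [336.0, 410.0], [223.0, 125.0], [335.0, 124.0], [93.0, 431.0], [470.0, 428.0]]
w8 0.01 [[229.0, 406.0], [334.0, 405.0], [223.0, 125.0], [335.0, 124.0], [93.0, 431.0], [470.0, 428.0]]
w8 0.0 [[231.0, 399.0], [331.0, 398.0], [223.0, 125.0], [335.0, 124.0], [93.0, 431.0], [470.0, 428.0]]
w4 0.017 [[180.0, 230.0], [228.0, 230.0], [176.0, 101.0], [225.0, 101.0], [120.0, 238.0], [288.0, 239.0]]
w4 0.01 [[187.0, 229.0], [235.0, 229.0], [176.0, 101.0], [225.0, 101.0], [120.0, 238.0], [288.0, 239.0]]
w4 0.0 [[197.0, 228.0], [244.0, 228.0], [176.0, 101.0], [225.0, 101.0], [120.0, 238.0], [288.0, 239.0]]
```

View pics/g.png

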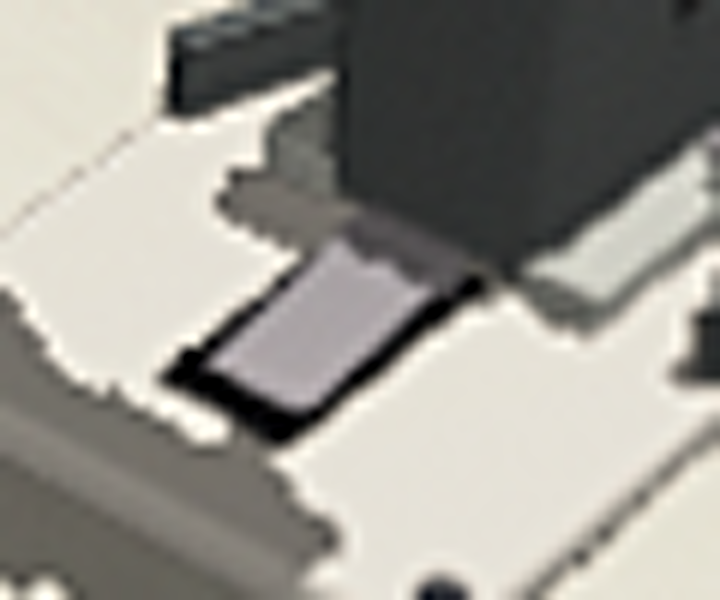

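Run:
```python
import cv2,numpy as np
a=cv2.imread('pics/scene0.png')[265:325,390:460]
from plant import bot
b=bot.camera("scene")["img"][265:325,390:460]
f=lambda x:cv2.resize(x,None,fx=5.6,fy=8,interpolation=cv2.INTER_NEAREST)
cv2.imwrite('pics/cmp.png',np.hstack([f(a),f(b)]))
```

```text
(no output)
```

View pics/cmp.png

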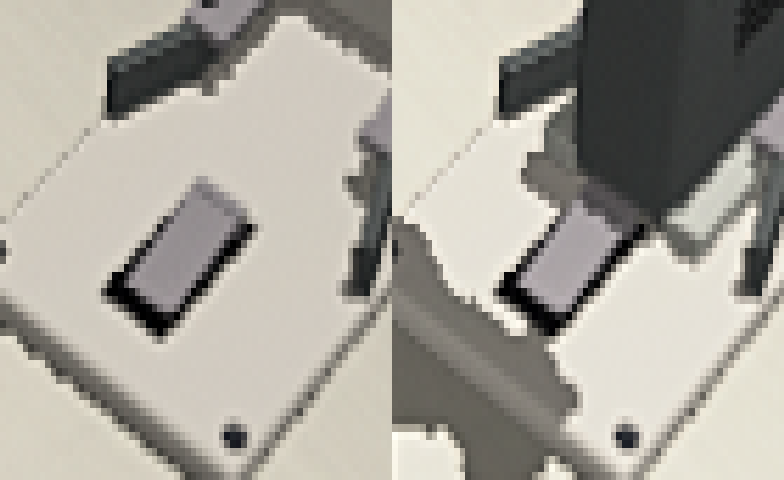

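The catch shows the same raised outline as in the untouched first picture, with its nose at about px (425,288) in the scene view. The pack is home and the gripper is clear, so I'm handing in.

Run:
```python
from plant import bot
print(bot.close_job()); s=bot.sense(); print(s["time_s"],s["wrist_force"])
```

```text
the job is handed in; nothing more can be done
None
the job is handed in; nothing more can be done
```

The grey battery pack with runners is on charge: I slid it under the lips, home against the charger head, let go, and handed in at about 21 s of the 51 s allowed. No verdict was reported.

**Checks after release**
- **Pack position:** it matched the model drawn at dock x = 25 mm to about 1 mm in the wrist picture. It stands upright and straight.
- **Against the head:** before I let go, pushing with 30 N moved it no further.
- **Catch:** in the scene camera it looks the same as in the first, untouched picture, so I take it to be up. The wrist picture alone could not settle this, and I did not tug the pack to test it.
- **Gripper:** it was clear of everything, with wrist force about 0.
- **Plain pack:** I never touched it, but I did not measure its position again at the end.

**What went wrong on the way:** my first approach twisted the wrist the wrong way and ran joint 6 to the end of its range, which left the tool tilted by about 6 degrees. I straightened it by turning to the opposite limit and used the half-turned grasp instead. About 0.02 rad of lean remained and did not affect the fit.

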